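# Open the enamel dispenser's controller

## Task

The grey dispenser controller on the jeweller's bench has to be opened for service. Loosen its two captive thumbscrews one after the other by giving each a quarter turn anticlockwise (seen from above) to its stop, so that each wing lies in line with its slot; then lift the aluminium cover straight off by its handle and set it down, without dropping it, handle up in the middle of the cork pad with its long side along the pad's long side, and let go.

Things in the scene. Friction and masses are not known exactly. Their poses are not given: they have to be found in the camera images.
- screw_left_grip (a point): Steel wing head of the left (cover's +y) thumbscrew on the grey box: an upright bar 40 x 12 x 28 mm tall. The point is on the screw's vertical axis, 20 mm above the wing's underside, 8 mm below its top, 22 mm above the cover's upper face; grasp across the 12 mm. x along the 40 mm, y across the 12 mm, z up. The screw is 75 mm from the cover's middle, towards the cover's +y; it stays on the box.
- screw_right_grip (a point): Steel wing head of the right (cover's -y) thumbscrew on the grey box: an upright bar 40 x 12 x 28 mm tall. The point is on the screw's vertical axis, 20 mm above the wing's underside, 8 mm below its top, 22 mm above the cover's upper face; grasp across the 12 mm. x along the 40 mm, y across the 12 mm, z up. The screw is 75 mm from the cover's middle, towards the cover's -y; it stays on the box.
- screw_left (a joint): Turn of the left thumbscrew (rad), growing anticlockwise from above. 0 = tight, wing along the cover's long side (y); starts at 0.1 to 0.4. 1.57 = end stop, loose, wing in line with its slot (cover's x). Above 1.3 the head passes through the slot, which is 50 mm along x, 26 mm along y. Light friction (0.05 N m), no spring: it stays where left and does not rise.
- screw_right (a joint): Turn of the right thumbscrew (rad), growing anticlockwise from above. 0 = tight, wing along the cover's long side (y); starts at 0.1 to 0.4. 1.57 = end stop, loose, wing in line with its slot (cover's x). Above 1.3 the head passes through the slot, which is 50 mm along x, 26 mm along y. Light friction (0.05 N m), no spring: it stays where left and does not rise.
- cover_grip (a point): Centre of the handle bar (64 mm along x, 14 mm along y, 12 mm tall) on the loose aluminium cover, a plate 110 (x) x 210 (y) x 4 mm, 0.2 to 0.4 kg, recessed 3 mm in the top of the fixed grey box (122 x 222 x 63 mm). Grasp across the 14 mm. 30 mm above the cover's underside, 6 mm below the bar's top; z up. The screws stand 30 mm above the cover: lift straight up 40 mm or more.
- pad_top (a point): Centre of the upper face of the fixed flat cork pad, 170 (x) x 260 (y) x 6 mm, on the bench on the other side of the robot's midline from the box. z up. With the cover resting on the pad its handle point is 30 mm above this point. Bystanders between and around are up to 100 mm tall.

How it is judged:
On the way, in this order (a step that is already met when the one before it is completed fails the run):
1. one thumbscrew is loose (turned past 1.3 rad), the cover still lying on the box (value of joint any of screw_left, screw_right above 1.3 rad and distance of cover_grip from where it was at the start of the episode below 0.012 m), for 0.2 s.
2. both thumbscrews are loose, the cover still lying on the box (value of joint each of screw_left, screw_right above 1.3 rad and distance of cover_grip from where it was at the start of the episode below 0.012 m), for 0.2 s.
3. the cover is lifted clear above the screws, level to 25 degrees (height (world z) of cover_grip above 0.125 m and angle between cover_grip's own z axis and vertical below 0.44 rad), for 0.1 s.
4. the cover is brought down within 15 mm of lying on the pad while the gripper still has hold of its handle (horizontal distance between cover_grip and pad_top below 0.04 m and angle between the y axis of cover_grip and the y axis of pad_top, either way round below 0.3 rad and z of cover_grip in the frame of pad_top below 0.045 m and distance between the grasp point and cover_grip below 0.03 m), for 0.1 s.
At the end, for the whole second after the job is handed in: The cover lies flat (within 10 degrees), handle up, on the cork pad, its middle within 40 mm of the pad's middle and its long side within 17 degrees of the pad's, its handle point at most 38 mm above the pad; both thumbscrews remain loose (past 1.3 rad) (horizontal distance between cover_grip and pad_top below 0.04 m and angle between the y axis of cover_grip and the y axis of pad_top, either way round below 0.3 rad and value of joint each of screw_left, screw_right above 1.3 rad and z of cover_grip in the frame of pad_top below 0.038 m and angle between cover_grip's own z axis and vertical below 0.17 rad); the robot touches nothing.
It also fails if it takes over 67 s, if anything falls off the work surface, if the arm or the gripper's body presses on something with over 40 N, if the wrist force passes 120 N, or if a joint passes its speed limit or range.

## Robot

A 7-joint arm with a two-finger parallel gripper is mounted at the origin on the work surface. World frame = base frame: x ahead of the robot, y to its left, z up, the work surface at z = 0. Lengths are in m, angles in rad, forces in N, time in s.
With the tool pointing down it reaches from about 0.425 to 0.925 m from the base axis. Payload 6.8 kg.
Tool frame: the origin (TCP) lies between the finger pads; the fingertips stand 22 mm ahead of it and the grasp point (between the pads) lies 3 mm ahead of it; z points along the fingers, y is the direction in which the jaws open and shut (so a half turn about z gives the same grasp; the last joint's range is limited). The gripper opens to 85 mm and grips with 20 to 120 N. Pads are 22 mm wide; open, the fingers measure 114 mm over their backs; the gripper's body (76 mm by 85 mm) begins 54 mm behind the grasp point. The pads swing forward as they close: fully open they stand 13 mm farther back than shut.
Start: joints at [1.11, 0.477, 0.022, 1.555, -0.011, 1.109, -0.083], TCP at [0.233, -0.633, 0.253] pointing down, gripper open.
Joint ranges: [-2.96, 2.96], [-0.34, 2.1], [-1.41, 1.46], [0.24, 2.44], [-1.37, 4.51], [0.17, 1.92], [-2.96, 2.96]. Speed limits (rad/s): [2.39, 2.39, 3.14, 3.14, 3.14, 3.14, 3.14].

## Interface

Orientations are given as a unit quaternion [w, x, y, z].
In Python, from station import bot gives the robot as it stands. The module is installed in compiled form; this text tells all that it offers.
- The arm moves only by the tool drive_tool, never from a script. Its argument "series" is one flat list of numbers, 7 for each row, row after row: the opening, from -1 (shut) to 1 (fully open), then the shift along the tool's x, y, z in mm, then the turn, a rotation vector about the tool's x, y, z in rad. In form: [jaw, x, y, z, wx, wy, wz, jaw, x, y, z, wx, wy, wz, ...]. A call has 1 to 12 rows; each row shifts and turns the commanded pose from where the row before left it, along the tool's axes as they then stand; what a row does not reach is not made up. A row lasts 1/8 s, in which the tool goes at most 62.5 mm and 10.7 degrees, less where a joint would pass 70% of its speed; a pose out of reach is approached as far as the arm can. A call with a gripper value outside its range is refused whole. The fingers move at their own pace and stop on an object; "force" is the grip in N (left out, the last holds). Time passes only in rows, so rows that do not move let the fingers close. It gives the time, the measured TCP pose, the force and the opening at its end, in the units of the state.
- bot.get_obs(): the state, without advancing time (a new reading comes with each control period).
- bot.read_camera(name): name is "scene" or "top" or "wrist"; returns a dict with "pixels" (400x640x3 uint8, blue, green, red), "camera_matrix" (3x3 intrinsics, pixels), "rvec" (rotation vector, rad) and "tvec" (3), from world to camera coordinates, as OpenCV has them. Camera axes: x right, y down, z forward; pixel columns grow to the right and rows downward; lengths in m; the calibration is good to about 2 mm. A picture is of the moment at which its call begins. There is no depth.
- bot.hand_in(): hands the job in, once; it reports no verdict.
The state is a dict: "t": time; "q": joint angles; "joint_vel": joint speeds; "joint_torque": joint torques, N m; "eef_pos": TCP position; "tool_rot": TCP orientation; "contact_force": force on the tool from outside, world axes, zero at the start; "torque": the same for the moment, N m; "gripper_width": opening from 0.0 (shut) to 1.0 (fully open).
Only numpy, scipy, OpenCV 4.12 (cv2) and the standard library are available. Lean on these libraries where they do the work, as an engineer would, in place of code of your own. Each camera call takes 0.05 s, during which the arm holds its last target. There are 200 camera calls.

## Working session

There is one attempt and no reset: what is moved stays moved. The work goes in short steps, Python scripts to look and compute and a tool call to move; the robot and the scene stay as the last step left them, time stands still between calls to the robot, and variables do not carry over. Pictures are saved under pics/ and viewed, about 8 in all and at most 12, crops included, and the job is handed in when it is done.

Besides the shell and the picture viewer there is one more tool, called after ">>>" by a JSON object that holds its "op" and its "data", one argument or row to a line. drive_tool: Moves the arm, as the interface text tells. Its arguments: {"type":"object","properties":{"series":{"type":"array"},"force":{"type":"number"}},"required":["series"]}

```bash
mkdir -p pics
cat > h.py <<'E'
import numpy as np, cv2
from scipy.spatial.transform import Rotation as R
from station import bot
def shot(n,f=None):
    c=bot.read_camera(n)
    if f: cv2.imwrite('pics/'+f,c['pixels'])
    return c
def ray(c,uv,z):
    "world points at height z for pixels uv"
    K=np.array(c['camera_matrix']);M=cv2.Rodrigues(np.array(c['rvec'],float))[0];t=np.array(c['tvec'],float).ravel()
    o=-M.T@t; d=np.c_[np.array(uv,float),np.ones(len(uv))]@np.linalg.inv(K).T@M
    return o+d*((z-o[2])/d[:,2])[:,None]
def proj(c,P):
    return cv2.projectPoints(np.array(P,float),np.array(c['rvec'],float),np.array(c['tvec'],float),np.array(c['camera_matrix'],float),None)[0][:,0]
def st():
    o=bot.get_obs();q=o['tool_rot'];r=R.from_quat([q[1],q[2],q[3],q[0]])
    return o,np.array(o['eef_pos']),r
E
python3 - <<'E'
from h import *
for n in('scene','top'):
    c=shot(n,n+'0.png');print(n,c['camera_matrix'],c['rvec'],c['tvec'])
o,p,r=st();print(o['t'],p,r.as_matrix().round(3),o['q'])
E
```

```text
scene [[382.80291218   0.         320.94070889]
 [  0.         382.80291218 200.50123958]
 [  0.           0.           1.        ]] [ 2.05579999  1.1880096  -0.53680713] [-0.272708   -0.24964889  1.1635633 ]
top [[368.7391475    0.         314.56000865]
 [  0.         368.7391475  199.29113202]
 [  0.           0.           1.        ]] [ 2.17444017 -2.14357991  0.21087242] [-0.02677086  0.55237568  0.72611729]
0.1 [ 0.23305665 -0.63296773  0.25242189] [[ 0.938  0.346 -0.001]
 [ 0.346 -0.938  0.001]
 [-0.    -0.002 -1.   ]] [ 1.10988103  0.47772861  0.02235654  1.55633788 -0.01150413  1.10929527
 -0.08314223]
```

View pics/top0.png

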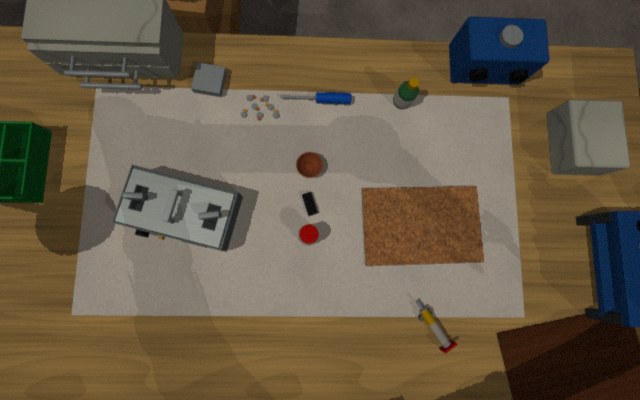

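View pics/scene0.png

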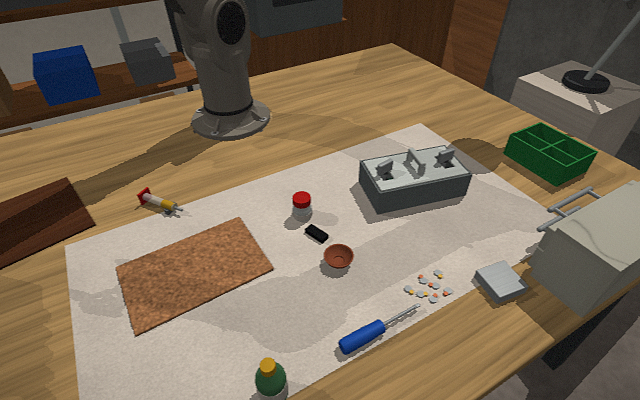

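The top view shows the grey box around (180,207), with wing heads near (137,197) and (211,214) and the handle near (177,205). The cork pad is around (422,225). The scene view confirms this layout, with the cup, jar, black block and bowl standing between the box and the pad.

Run:
```python
from h import *
c=shot('top');im=c['pixels']
a=cv2.resize(im[155:260,105:255],None,fx=4,fy=4,interpolation=cv2.INTER_CUBIC)
d=shot('scene');b=cv2.resize(d['pixels'][135:220,345:485],None,fx=4,fy=4,interpolation=cv2.INTER_CUBIC)
cv2.imwrite('pics/box.png',a)
hsv=cv2.cvtColor(im,cv2.COLOR_BGR2HSV)
m=((hsv[...,1]>100)).astype(np.uint8);m[:, :345]=0;m[:,500:]=0;m[:175]=0;m[275:]=0
m=cv2.morphologyEx(m,cv2.MORPH_OPEN,np.ones((5,5)))
k=max(cv2.findContours(m,0,2)[0],key=cv2.contourArea)
bx=cv2.boxPoints(cv2.minAreaRect(k));w=ray(c,bx,.006)
print(bx,w.round(4),w.mean(0),np.linalg.norm(np.diff(w,axis=0),axis=1))
```

```text
[[361.6725  188.19173]
 [480.07892 184.60365]
 [482.4156  261.71466]
 [364.00916 265.30273]] [[ 0.5852 -0.1243  0.006 ]
 [ 0.5984 -0.3918  0.006 ]
 [ 0.4277 -0.3869  0.006 ]
 [ 0.4173 -0.1279  0.006 ]] [ 0.50715267 -0.25772763  0.006     ] [0.26783294 0.17083253 0.25918456]
```

View pics/box.png

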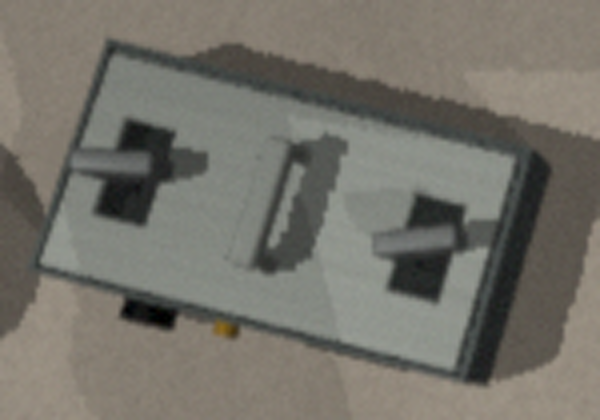

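```bash
cat > box.py <<'E'
from h import *
from scipy.optimize import least_squares
c=shot('top')
px=lambda U:(np.array(U,float)+.5)/4-.5+[105,155]
rim=ray(c,px([(108,40),(528,147),(465,380),(35,268)]),.063)
pl=ray(c,px([(111,50),(520,152),(458,372),(42,264)]),.064)
hd=ray(c,px([(270,138),(292,142),(255,270),(228,264)]),.096)
sl=ray(c,px([(72,160),(152,163)]),.094); sr=ray(c,px([(373,243),(455,238)]),.094)
for n,a in(('rim',rim),('plate',pl),('handle',hd),('L',sl),('R',sr)):
    print(n,a.mean(0).round(4),np.linalg.norm(np.diff(a[:,:2],axis=0),axis=1).round(4),np.degrees(np.arctan2(*np.diff(a[:,:2],axis=0).T[::-1])).round(1))
E
python3 box.py
python3 - <<'E'
from h import *
o,p,r=st();print(o['t'],p)
E
```

```text
rim [0.5303 0.2589 0.063 ] [0.2188 0.1198 0.2187] [-103.5  167.6   76.2]
plate [0.5297 0.2592 0.064 ] [0.2123 0.1132 0.2114] [-103.2  167.    76.3]
handle [0.5279 0.2588 0.096 ] [0.0107 0.0632 0.0131] [-99.5 168.   78.3]
L [0.547  0.3312 0.094 ] [0.0376] [-91.2]
R [0.5113 0.1864 0.094 ] [0.0387] [-85.5]
0.25 [ 0.23315737 -0.63321422  0.2528687 ]
```

Two independent cues agree. The cover centre is (0.529, 0.259) with yaw −13.3°, and its measured size is 212×113 mm against the given 210×110. The wing tops lie within 1 mm of the predicted ±75 mm positions. The wings sit at 0.21 rad (left) and 0.31 rad (right), both within the stated range. Next I work out the approach.

```bash
cat > plan.py <<'E'
import sys
from h import *
# usage: plan.py x y z psi_deg ... ; prints total tool shift (mm, tool axes at start of the leg) then turn about tool axes (rad)
def pose(psi):
    a=np.radians(psi);return R.from_matrix(np.array([[np.cos(a),np.sin(a),0],[np.sin(a),-np.cos(a),0],[0,0,-1]]))
o,p,r=st();print('t %.2f'%o['t'],'p',p.round(4),'psi %.1f'%np.degrees(np.arctan2(*r.as_matrix()[1::-1,0])),'tilt %.3f'%np.arccos(-r.as_matrix()[2,2]),'F',np.round(o['contact_force'],1),'w %.3f'%o['gripper_width'],'q7 %.2f'%o['q'][6])
v=list(map(float,sys.argv[1:]))
for i in range(0,len(v),4):
    g=pose(v[i+3]);s=r.inv().apply(np.array(v[i:i+3])-p)*1e3;w=(r.inv()*g).as_rotvec()
    print('shift',s.round(1),'turn',w.round(3));p,r=np.array(v[i:i+3]),g
E
python3 plan.py .48 -.3 .25 20.2  .5465 .332 .25 20.2 .5465 .332 .17 88.8 .5465 .332 .092 88.8
```

```text
t 0.25 p [ 0.2332 -0.6332  0.2529] psi 20.2 tilt 0.001 F [ 0.8 -0.1 -0.5] w 1.001 q7 -0.08
shift [ 346.8 -227.4    3. ] turn [-0.001  0.     0.   ]
shift [ 280.6 -570.2    0. ] turn [0. 0. 0.]
shift [ 0.  0. 80.] turn [ 0.     0.    -1.197]
shift [ 0.  0. 78.] turn [0. 0. 0.]
```

>>> {"op": "drive_tool", "data": {
  "series": [1, 43, -28, 0, 0, 0, 0, 1, 43, -28, 0, 0, 0, 0, 1, 43, -28, 0, 0, 0, 0, 1, 43, -28, 0, 0, 0, 0, 1, 43, -28, 0, 0, 0, 0, 1, 43, -28, 0, 0, 0, 0, 1, 43, -28, 0, 0, 0, 0, 1, 43, -28, 0, 0, 0, 0],
  "force": 40
}}

```text
t: 1.25
eef_pos: [0.4795, -0.303, 0.2534]
tool_rot: [0.0, 0.984, 0.175, 0.0]
contact_force: [0.0, -0.9, 0.3]
gripper_width: 1.0
```

>>> {"op": "drive_tool", "data": {
  "series": [1, 23, -47, 0, 0, 0, 0, 1, 23, -47, 0, 0, 0, 0, 1, 23, -47, 0, 0, 0, 0, 1, 23, -47, 0, 0, 0, 0, 1, 23, -47, 0, 0, 0, 0, 1, 23, -47, 0, 0, 0, 0, 1, 23, -47, 0, 0, 0, 0, 1, 23, -47, 0, 0, 0, 0, 1, 23, -47, 0, 0, 0, 0, 1, 23, -47, 0, 0, 0, 0, 1, 23, -47, 0, 0, 0, 0, 1, 23, -47, 0, 0, 0, 0]
}}

```text
t: 2.75
eef_pos: [0.5429, 0.3217, 0.2533]
tool_rot: [0.0, 0.985, 0.175, 0.0]
contact_force: [0.8, -0.9, -0.6]
gripper_width: 1.002
```

>>> {"op": "drive_tool", "data": {
  "series": [0.5, 0, 0, 0, 0, 0, -0.17, 0.5, 0, 0, 0, 0, 0, -0.17, 0.5, 0, 0, 0, 0, 0, -0.17, 0.5, 0, 0, 0, 0, 0, -0.17, 0.5, 0, 0, 0, 0, 0, -0.17, 0.5, 0, 0, 0, 0, 0, -0.17, 0.5, 0, 0, 0, 0, 0, -0.17, 0.5, 0, 0, 0, 0, 0, 0, 0.5, 0, 0, 0, 0, 0, 0]
}}

```text
t: 3.88
eef_pos: [0.5429, 0.3201, 0.2532]
tool_rot: [0.0, 0.718, 0.696, -0.0]
contact_force: [-0.4, 0.1, -0.0]
gripper_width: 0.748
```

```bash
python3 plan.py .5465 .332 .17 88.8 .5465 .332 .092 88.8
```

```text
t 3.88 p [0.5429 0.3201 0.2532] psi 88.2 tilt 0.000 F [-0.4  0.1 -0. ] w 0.748 q7 -0.93
shift [12.   3.3 83.2] turn [-0.     0.    -0.011]
shift [ 0.  0. 78.] turn [0. 0. 0.]
```

>>> {"op": "drive_tool", "data": {
  "series": [0.5, 6, 1.6, 41, 0, 0, -0.01, 0.5, 6, 1.7, 42, 0, 0, 0, 0.5, 0, 0, 0, 0, 0, 0]
}}

```text
t: 4.25
eef_pos: [0.5446, 0.331, 0.1673]
tool_rot: [-0.001, 0.714, 0.7, -0.003]
contact_force: [-0.1, 0.9, 0.4]
gripper_width: 0.749
```

Run:
```python
from h import *
c=shot('wrist');im=c['pixels'].copy()
for P,k in(([.5465,.332,.094],(0,0,255)),([.5115,.186,.094],(0,255,0)),([.529,.259,.096],(255,0,0))):
    u=proj(c,[P])[0];print(u)
    if abs(u).max()<3000: cv2.drawMarker(im,(int(u[0]),int(u[1])),k,0,14)
o,p,r=st();M=r.apply([0,0,1]);u=proj(c,[p+M*((p[2]-.094))])[0];print('axis',u,p)
cv2.imwrite('pics/w1.png',im)
```

```text
[319.33590774 218.10298229]
[279.83726787 385.24134497]
[297.69340009 310.66367113]
axis [318.02246213 218.32970019] [0.54574221 0.33194877 0.1696983 ]
```

View pics/w1.png

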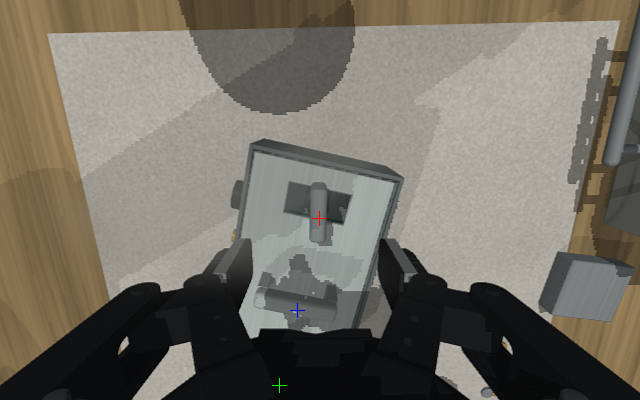

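The wrist view shows the left wing centred at about (318,212). My predicted mark is at (319,218), so the error is within about 3 mm along the wing, and the wing is aligned with the jaws. Descending and closing.

>>> {"op": "drive_tool", "data": {
  "series": [0.5, 0, 0, 26, 0, 0, 0, 0.5, 0, 0, 26, 0, 0, 0, 0.5, 0, 0, 26, 0, 0, 0, 0.5, 0, 0, 0, 0, 0, 0, -1, 0, 0, 0, 0, 0, 0, -1, 0, 0, 0, 0, 0, 0, -1, 0, 0, 0, 0, 0, 0, -1, 0, 0, 0, 0, 0, 0, -1, 0, 0, 0, 0, 0, 0, -1, 0, 0, 0, 0, 0, 0],
  "force": 40
}}

```text
t: 5.55
eef_pos: [0.5464, 0.3325, 0.0937]
tool_rot: [0.0, 0.713, 0.701, 0.0]
contact_force: [-2.2, -1.9, 7.0]
gripper_width: 0.132
```

```bash
python3 plan.py .5465 .332 .092 166.7
```

```text
t 5.55 p [0.5464 0.3325 0.0937] psi 89.0 tilt 0.001 F [-2.2 -1.9  7. ] w 0.132 q7 -1.04
shift [-0.5  0.2  1.7] turn [ 1.000e-03  0.000e+00 -1.357e+00]
```

>>> {"op": "drive_tool", "data": {
  "series": [-1, 0, 0, -2, 0, 0, -0.1, -1, 0, 0, 0, 0, 0, -0.14, -1, 0, 0, 0, 0, 0, -0.14, -1, 0, 0, 0, 0, 0, -0.14, -1, 0, 0, 0, 0, 0, -0.14, -1, 0, 0, 0, 0, 0, -0.14, -1, 0, 0, 0, 0, 0, -0.14, -1, 0, 0, 0, 0, 0, -0.14, -1, 0, 0, 0, 0, 0, -0.14, -1, 0, 0, 0, 0, 0, -0.12, -1, 0, 0, 0, 0, 0, 0, -1, 0, 0, 0, 0, 0, 0]
}}

```text
t: 7.05
eef_pos: [0.5455, 0.3319, 0.0938]
tool_rot: [-0.001, 0.125, 0.992, -0.0]
contact_force: [-3.0, 1.2, -5.7]
gripper_width: 0.13
```

```bash
python3 plan.py .5465 .332 .092 166.7; python3 -c "
from h import *;print(np.round(bot.get_obs()['torque'],2))"
```

```text
t 7.05 p [0.5455 0.3319 0.0938] psi 165.6 tilt 0.002 F [-3.   1.2 -5.7] w 0.130 q7 0.13
shift [-0.9  0.4  1.8] turn [-0.001 -0.001 -0.019]
[0.14 0.66 0.03]
```

>>> {"op": "drive_tool", "data": {
  "series": [0.1, 0, 0, 0, 0, 0, 0, 0.1, 0, 0, 0, 0, 0, 0, 0.1, 0, 0, 0, 0, 0, 0, 0.1, 0, 0, -20, 0, 0, 0, 0.1, 0, 0, -40, 0, 0, 0, 0.1, 0, 0, -20, 0, 0, 0, 0.1, 0, 0, 0, 0, 0, 0]
}}

```text
t: 7.92
eef_pos: [0.5472, 0.3329, 0.1765]
tool_rot: [0.002, 0.124, 0.992, 0.001]
contact_force: [0.3, 0.1, -0.4]
gripper_width: 0.548
```

```bash
python3 plan.py .5115 .1862 .174 165.6 .5115 .1862 .174 94.5 .5115 .1862 .095 94.5
python3 - <<'E'
from h import *
c=shot('wrist');im=c['pixels']
cv2.imwrite('pics/w2.png',im)
E
```

```text
t 7.92 p [0.5472 0.3329 0.1765] psi 165.7 tilt 0.004 F [ 0.3  0.1 -0.4] w 0.548 q7 0.20
shift [  -1.6 -151.     2.2] turn [0.003 0.003 0.002]
shift [0. 0. 0.] turn [0.    0.    1.241]
shift [ 0.  0. 79.] turn [0. 0. 0.]
```

View pics/w2.png

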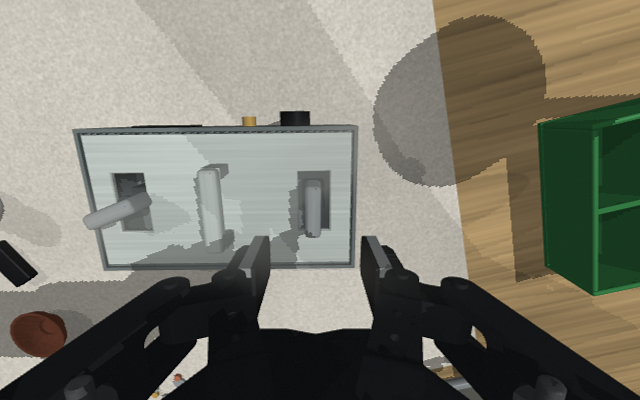

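The left wing at (313,208) now lies in line with its slot, and the cover is unmoved. Next is the right screw.

>>> {"op": "drive_tool", "data": {
  "series": [0.3, 0, -51, 0, 0, 0, 0, 0.3, 0, -50, 0, 0, 0, 0, 0.3, -1.6, -50, 2, 0, 0, 0, 0.3, 0, 0, 0, 0, 0, 0.155, 0.3, 0, 0, 0, 0, 0, 0.155, 0.3, 0, 0, 0, 0, 0, 0.155, 0.3, 0, 0, 0, 0, 0, 0.155, 0.3, 0, 0, 0, 0, 0, 0.155, 0.3, 0, 0, 0, 0, 0, 0.155, 0.3, 0, 0, 0, 0, 0, 0.155, 0.3, 0, 0, 0, 0, 0, 0.155, 0.3, 0, 0, 0, 0, 0, 0]
}}

```text
t: 9.48
eef_pos: [0.5101, 0.1849, 0.1712]
tool_rot: [-0.0, 0.677, 0.736, -0.001]
contact_force: [0.5, 0.7, -0.5]
gripper_width: 0.65
```

```bash
python3 plan.py .5115 .1862 .095 94.5
```

```text
t 9.47 p [0.5101 0.1849 0.1712] psi 94.8 tilt 0.002 F [ 0.5  0.7 -0.5] w 0.650 q7 -0.72
shift [ 1.2  1.6 76.2] turn [-0.002  0.001  0.005]
```

>>> {"op": "drive_tool", "data": {
  "series": [0.3, 1, 1.5, 25, 0, 0, 0, 0.3, 0, 0, 25, 0, 0, 0, 0.3, 0, 0, 26, 0, 0, 0, 0.3, 0, 0, 0, 0, 0, 0, -1, 0, 0, 0, 0, 0, 0, -1, 0, 0, 0, 0, 0, 0, -1, 0, 0, 0, 0, 0, 0, -1, 0, 0, 0, 0, 0, 0, -1, 0, 0, 0, 0, 0, 0],
  "force": 40
}}

```text
t: 10.6
eef_pos: [0.511, 0.1869, 0.0974]
tool_rot: [-0.0, 0.677, 0.736, -0.001]
contact_force: [-6.4, -1.0, 8.5]
gripper_width: 0.126
```

```bash
python3 plan.py .5115 .1862 .095 166.5
```

```text
t 10.60 p [0.511  0.1869 0.0974] psi 94.8 tilt 0.001 F [-6.4 -1.   8.5] w 0.126 q7 -0.81
shift [-0.8  0.5  2.4] turn [-1.000e-03 -0.000e+00 -1.252e+00]
```

>>> {"op": "drive_tool", "data": {
  "series": [-1, 0, 0, 0, 0, 0, -0.1, -1, 0, 0, 0, 0, 0, -0.14, -1, 0, 0, 0, 0, 0, -0.14, -1, 0, 0, 0, 0, 0, -0.14, -1, 0, 0, 0, 0, 0, -0.14, -1, 0, 0, 0, 0, 0, -0.14, -1, 0, 0, 0, 0, 0, -0.14, -1, 0, 0, 0, 0, 0, -0.14, -1, 0, 0, 0, 0, 0, -0.14, -1, 0, 0, 0, 0, 0, -0.03, -1, 0, 0, 0, 0, 0, 0, -1, 0, 0, 0, 0, 0, 0]
}}

```text
t: 12.1
eef_pos: [0.5101, 0.1862, 0.0973]
tool_rot: [-0.001, 0.119, 0.993, -0.001]
contact_force: [-9.1, -3.4, 12.7]
gripper_width: 0.13
```

>>> {"op": "drive_tool", "data": {
  "series": [0.1, 0, 0, 0, 0, 0, 0, 0.1, 0, 0, 0, 0, 0, 0, 0.1, 0, 0, 0, 0, 0, 0, 0.1, 0, 0, -20, 0, 0, 0, 0.1, 0, 0, -40, 0, 0, 0, 0.1, 0, 0, -20, 0, 0, 0, 0.1, 0, 0, 0, 0, 0, 0]
}}

```text
t: 12.98
eef_pos: [0.5131, 0.187, 0.1782]
tool_rot: [0.002, 0.119, 0.993, 0.001]
contact_force: [-0.4, 0.1, -0.4]
gripper_width: 0.55
```

```bash
python3 plan.py .529 .259 .174 166.7 .529 .259 .096 166.7
python3 - <<'E'
from h import *
c=shot('top');im=c['pixels'];a=cv2.resize(im[155:260,105:255],None,fx=4,fy=4,interpolation=cv2.INTER_CUBIC)
d=shot('wrist')['pixels'][80:300]
cv2.imwrite('pics/c3.png',d)
E
```

```text
t 12.97 p [0.5131 0.187  0.1782] psi 166.3 tilt 0.004 F [-0.4  0.1 -0.4] w 0.550 q7 0.36
shift [ 1.6 73.7  4.3] turn [ 0.002  0.003 -0.007]
shift [ 0.  0. 78.] turn [0. 0. 0.]
```

View pics/c3.png

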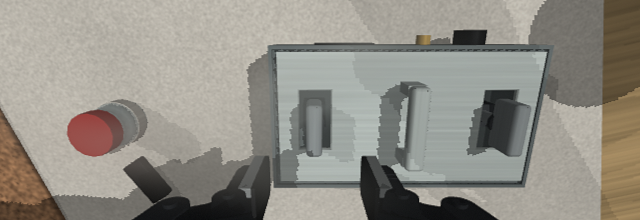

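Both wings (315,127 and 510,127 in the crop) now lie in line with their slots. Next I grasp the handle.

>>> {"op": "drive_tool", "data": {
  "series": [0.1, 0, 37, 0, 0, 0, 0, 0.1, 1.5, 37, 4, 0, 0, 0, 0.1, 0, 0, 26, 0, 0, 0, 0.1, 0, 0, 26, 0, 0, 0, 0.1, 0, 0, 28, 0, 0, 0, 0.1, 0, 0, 0, 0, 0, 0]
}}

```text
t: 13.82
eef_pos: [0.5262, 0.2574, 0.0892]
tool_rot: [-0.003, 0.119, 0.993, -0.002]
contact_force: [-0.7, 0.2, -0.3]
gripper_width: 0.548
```

```bash
python3 plan.py .529 .259 .094 166.7
```

```text
t 13.82 p [0.5262 0.2574 0.0892] psi 166.3 tilt 0.006 F [-0.7  0.2 -0.3] w 0.548 q7 0.18
shift [-2.3  2.2 -4.8] turn [-0.004 -0.005 -0.006]
```

>>> {"op": "drive_tool", "data": {
  "series": [0.1, -1, 1, -3, 0, 0, 0, 0.1, 0, 0, 0, 0, 0, 0, -1, 0, 0, 0, 0, 0, 0, -1, 0, 0, 0, 0, 0, 0, -1, 0, 0, 0, 0, 0, 0, -1, 0, 0, 0, 0, 0, 0, -1, 0, 0, 0, 0, 0, 0],
  "force": 70
}}

```text
t: 14.7
eef_pos: [0.5297, 0.2595, 0.096]
tool_rot: [0.0, 0.119, 0.993, -0.0]
contact_force: [-1.8, -1.7, 5.6]
gripper_width: 0.149
```

>>> {"op": "drive_tool", "data": {
  "series": [-1, 0, 0, -5, 0, 0, 0, -1, 0, 0, -10, 0, 0, 0, -1, 0, 0, -15, 0, 0, 0, -1, 0, 0, -20, 0, 0, 0, -1, 0, 0, -25, 0, 0, 0, -1, 0, 0, -25, 0, 0, 0, -1, 0, 0, -20, 0, 0, 0, -1, 0, 0, 0, 0, 0, 0]
}}

```text
t: 15.7
eef_pos: [0.5301, 0.2603, 0.2174]
tool_rot: [0.002, 0.119, 0.993, 0.001]
contact_force: [-0.5, 0.9, -3.4]
gripper_width: 0.151
```

```bash
python3 plan.py .507 -.258 .216 166.7 .507 -.258 .216 182.6 .507 -.258 .06 182.6
python3 - <<'E'
from h import *
cv2.imwrite('pics/s4.png',shot('scene')['pixels'][60:360])
E
```

```text
t 15.70 p [0.5301 0.2603 0.2174] psi 166.3 tilt 0.004 F [-0.5  0.9 -3.4] w 0.151 q7 0.30
shift [-100.2 -509.     0.6] turn [ 0.002  0.003 -0.007]
shift [0. 0. 0.] turn [ 0.     0.    -0.278]
shift [  0.   0. 156.] turn [0. 0. 0.]
```

View pics/s4.png

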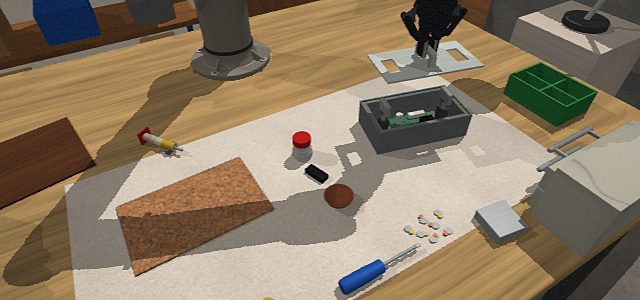

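The cover hangs level and clear at (425,60) in the crop. Carrying it to the pad.

>>> {"op": "drive_tool", "data": {
  "series": [-1, -5, -24, 0, 0, 0, 0, -1, -9, -46, 0, 0, 0, 0, -1, -9, -46, 0, 0, 0, 0, -1, -9, -46, 0, 0, 0, 0, -1, -9, -46, 0, 0, 0, 0, -1, -9, -46, 0, 0, 0, 0, -1, -9, -46, 0, 0, 0, 0, -1, -9, -46, 0, 0, 0, 0, -1, -9, -46, 0, 0, 0, 0, -1, -9, -46, 0, 0, 0, 0, -1, -9, -46, 0, 0, 0, 0, -1, -5, -24, 0, 0, 0, 0]
}}

```text
t: 17.25
eef_pos: [0.5049, -0.261, 0.2137]
tool_rot: [-0.001, 0.121, 0.993, -0.0]
contact_force: [1.1, 0.2, -3.7]
gripper_width: 0.147
```

>>> {"op": "drive_tool", "data": {
  "series": [-1, 0, 0, 0, 0, 0, -0.07, -1, 0, 0, 0, 0, 0, -0.07, -1, 0, 0, 0, 0, 0, -0.07, -1, 0, 0, 0, 0, 0, -0.07, -1, 0, 0, 0, 0, 0, 0, -1, 0, 0, 0, 0, 0, 0]
}}

```text
t: 18.0
eef_pos: [0.5061, -0.2577, 0.2147]
tool_rot: [-0.0, -0.02, 1.0, 0.0]
contact_force: [0.2, 0.4, -3.1]
gripper_width: 0.146
```

```bash
python3 plan.py .507 -.258 .12 182.6  .507 -.258 .044 182.6
python3 - <<'E'
from h import *
cv2.imwrite('pics/t5.png',shot('top')['pixels'][120:320,280:560])
E
```

```text
t 18.00 p [ 0.5061 -0.2577  0.2147] psi -177.7 tilt 0.001 F [ 0.2  0.4 -3.1] w 0.146 q7 1.47
shift [-1.  -0.4 94.7] turn [ 0.001 -0.001 -0.005]
shift [ 0.  0. 76.] turn [0. 0. 0.]
```

View pics/t5.png

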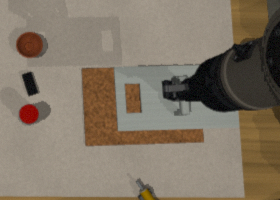

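>>> {"op": "drive_tool", "data": {
  "series": [-1, -1, 0, 20, 0, 0, 0, -1, 0, 0, 30, 0, 0, 0, -1, 0, 0, 30, 0, 0, 0, -1, 0, 0, 30, 0, 0, 0, -1, 0, 0, 25, 0, 0, 0, -1, 0, 0, 15, 0, 0, 0, -1, 0, 0, 10, 0, 0, 0, -1, 0, 0, 5, 0, 0, 0, -1, 0, 0, 0, 0, 0, 0, -1, 0, 0, 0, 0, 0, 0]
}}

```text
t: 19.3
eef_pos: [0.5079, -0.2578, 0.051]
tool_rot: [0.001, -0.02, 1.0, -0.0]
contact_force: [-0.9, 0.0, -2.2]
gripper_width: 0.147
```

>>> {"op": "drive_tool", "data": {
  "series": [-1, 0, 0, 3, 0, 0, 0, -1, 0, 0, 3, 0, 0, 0, -1, 0, 0, 2, 0, 0, 0, -1, 0, 0, 0, 0, 0, 0, -1, 0, 0, 0, 0, 0, 0]
}}

```text
t: 19.92
eef_pos: [0.5074, -0.2576, 0.0423]
tool_rot: [0.0, -0.021, 1.0, 0.0]
contact_force: [0.2, -0.5, -3.5]
gripper_width: 0.151
```

>>> {"op": "drive_tool", "data": {
  "series": [-1, 0, 0, 1, 0, 0, 0, -1, 0, 0, 1, 0, 0, 0, -1, 0, 0, 0, 0, 0, 0, -1, 0, 0, 0, 0, 0, 0]
}}

```text
t: 20.42
eef_pos: [0.5075, -0.2577, 0.042]
tool_rot: [-0.0, -0.021, 1.0, -0.001]
contact_force: [-5.7, 1.0, 14.2]
gripper_width: 0.147
```

The reading went to +14 N, so the cover is resting on the pad. Releasing and retreating.

>>> {"op": "drive_tool", "data": {
  "series": [-0.3, 0, 0, 0, 0, 0, 0, 0, 0, 0, 0, 0, 0, 0, 0.1, 0, 0, 0, 0, 0, 0, 0.1, 0, 0, 0, 0, 0, 0, 0.1, 0, 0, -15, 0, 0, 0, 0.1, 0, 0, -30, 0, 0, 0, 0.1, 0, 0, -50, 0, 0, 0, 0.1, 0, 0, -50, 0, 0, 0, 0.1, 0, 0, -30, 0, 0, 0, 0.1, 0, 0, 0, 0, 0, 0]
}}

```text
t: 21.68
eef_pos: [0.5089, -0.2577, 0.2188]
tool_rot: [0.002, -0.021, 1.0, -0.001]
contact_force: [-0.4, -1.2, -0.2]
gripper_width: 0.547
```

```bash
python3 plan.py
python3 - <<'E'
from h import *
a=shot('wrist')['pixels'];b=shot('scene')['pixels']
cv2.imwrite('pics/f.png',cv2.resize(np.hstack([a[:,:],b]),(800,250),interpolation=cv2.INTER_AREA))
E
```

```text
t 21.68 p [ 0.5089 -0.2577  0.2188] psi -177.6 tilt 0.005 F [-0.4 -1.2 -0.2] w 0.547 q7 1.47
```

View pics/f.png

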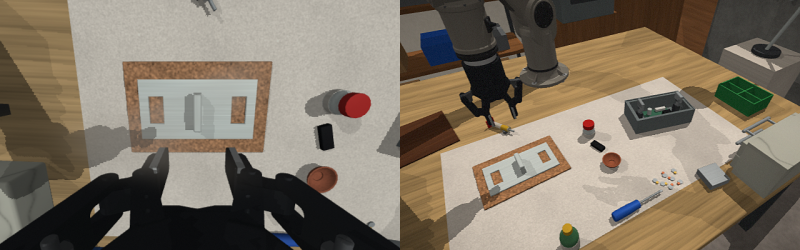

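The cover lies flat, centred and aligned on the pad (wrist view around (197,108)), and the gripper is clear of it. Both screws are still on the box. Handing in.

```bash
python3 -c "
from station import bot
bot.hand_in();print(bot.get_obs()['t'])"
```

```text
the job is handed in; nothing more can be done
the job is handed in; nothing more can be done
```

I loosened both thumbscrews to their stops, left first, then lifted the cover straight off and set it down on the cork pad. I let go and handed in at about 22 s of the 67 s allowed; no verdict was reported.

- **Screws:** after the turns, the wrist pictures showed both wings in line with their slots and the cover still in place. I judged the angles only from those pictures and from the tool's turn. The screws were not measured again after the cover was lifted.
- **Placing:** the tool let go at (0.5075, −0.2577), within 1 mm of my estimate of the pad's middle, and within about 0.01 rad of its yaw. The last pictures showed the cover flat, handle up and inside the pad's edges, with the gripper about 180 mm above it. I checked the cover's final position only by eye.
- **Forces:** the highest reading in the move reports was about 16 N, while turning the right screw. Contact when setting the cover down read 14 N. No check failed or disagreed.

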